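# Push the stray jar and canister back into the row

## Task

Two containers, a wide clip-top jar and a square canister, have been left standing in front of the row on the pantry counter. Push them gently back along the counter into the two empty places in the row, one in each, until each stands upright against the wooden back rail, the canister with its side flush along it. Only push them: do not pinch, lift or tip them, and leave the three slim jars in the row where they are.

Things in the scene. Friction and masses are not known exactly. Their poses are not given: they have to be found in the camera images.
- rail: fixed wooden back rail on the counter, an upright board 18 mm thick (x), 520 mm long (y), 50 mm high; origin at the centre of its underside. Its own x points away from the robot (square to the board), y along the board to the left, z up. The row stands against its front face, which lies at x = -9 mm in its frame. Two low steel feet, 12 mm high, are on its far side only
- place_right (a point): middle of the empty place in the row on the right (-y of the rail), on the counter, at the rail's front face; axes parallel to the rail's. The place is 125 mm wide between the slim jars at both sides of it and is open towards the robot. A container pushed home has its centre half its width in front of this point: 45 mm for the jar, 40 mm for the canister
- place_left (a point): the same for the empty place on the left (+y of the rail), 195 mm from the other along the rail
- jar: wide clip-top glass jar: straight round body 90 mm in diameter and 66 mm high, slightly narrower neck and lid, 92 mm tall in all; about 0.4 kg, slides under a few newtons. Origin at the centre of its underside, z up. Thin wire clip (look only) at its +y side. It stands loose 75 to 130 mm short of home, in front of either one of the empty places, up to 30 mm to the side of its middle
- canister: white square canister with a flat wooden lid, 80 x 80 mm, 85 mm tall in all (white body up to 72 mm); about 0.4 kg, slides under 5 N. Origin at the centre of its underside, axes square to its sides, z up. It stands in front of the other empty place, in the same way, turned by up to 0.35 rad from the rail's direction; if over 0.2 rad askew it can jam between rail and fingers, so square it first
- row_jar_1: one of three slim clip-top glass jars already standing in the row against the rail, body 70 mm in diameter, 80 mm tall with lid (0.3 kg); origin at the centre of its underside, z up. Bystander: leave it where it stands. The three may stand in any order along the rail
- row_jar_2: one of three slim clip-top glass jars already standing in the row against the rail, body 70 mm in diameter, 92 mm tall with lid (0.3 kg); origin at the centre of its underside, z up. Bystander: leave it where it stands. The three may stand in any order along the rail
- row_jar_3: one of three slim clip-top glass jars already standing in the row against the rail, body 70 mm in diameter, 104 mm tall with lid (0.3 kg); origin at the centre of its underside, z up. Bystander: leave it where it stands. The three may stand in any order along the rail
Mind the look-alikes: they are no part of the job. What is shaped like the jar but red is not meant.

How it is judged:
At the end, for the whole second after the job is handed in: Jar and canister stand in the two empty places, one in each: upright (0.05 rad), at rest, within 5 mm of the rail's face and 30 mm of the place's middle along it; the canister square to the rail within 0.07 rad; the slim jars upright, within 15 mm of where they stood (((x of jar in the frame of place_right between -0.05 and 0 m and y of jar in the frame of place_right between -0.03 and 0.03 m and x of canister in the frame of place_left between -0.045 and 0 m and y of canister in the frame of place_left between -0.03 and 0.03 m) or (x of jar in the frame of place_left between -0.05 and 0 m and y of jar in the frame of place_left between -0.03 and 0.03 m and x of canister in the frame of place_right between -0.045 and 0 m and y of canister in the frame of place_right between -0.03 and 0.03 m)) and (angle between the x axis of canister and the x axis of rail, either way round below 0.07 rad or angle between the y axis of canister and the x axis of rail, either way round below 0.07 rad) and angle between each of jar, canister, row_jar_1, row_jar_2, row_jar_3's own z axis and vertical below 0.05 rad and height (world z) of each of jar, canister below 0.004 m and linear speed of each of jar, canister below 0.01 m/s and distance of each of row_jar_1, row_jar_2, row_jar_3 from where it was at the start of the episode below 0.015 m); the robot touches nothing.
It fails at once if the jar or the canister is lifted off the counter (height (world z) of any of jar, canister above 0.012 m).
It fails at once if any container is tipped by more than 0.25 rad (angle between any of jar, canister, row_jar_1, row_jar_2, row_jar_3's own z axis and vertical above 0.25 rad).
It fails at once if the jar or the canister is pinched or shoved hard (over 35 N from the fingers) (contact force between the fingers and jar above 35 N or contact force between the fingers and canister above 35 N).
It fails at once if a slim jar of the row is moved by more than 20 mm (distance of any of row_jar_1, row_jar_2, row_jar_3 from where it was at the start of the episode above 0.02 m).
It also fails if it takes over 72 s, if anything falls off the work surface, if the arm or the gripper's body presses on something with over 40 N, if the wrist force passes 120 N, or if a joint passes its speed limit or range.

## Robot

A 6-joint arm with a two-finger parallel gripper is mounted at the origin on the work surface. World frame = base frame: x ahead of the robot, y to its left, z up, the work surface at z = 0. Lengths are in m, angles in rad, forces in N, time in s.
With the tool pointing down it reaches from about 0.325 to 0.9 m from the base axis. Payload 6.1 kg.
Tool frame: the origin (TCP) lies midway between the tips of the shut fingers; the grasp point (between the pads) lies 19 mm behind it; z points along the fingers, y is the line along which they close (so a half turn about z gives the same grasp; the last joint's range is limited). The gripper opens to 85 mm and grips with 20 to 120 N. Pads are 22 mm wide; open, the fingers measure 114 mm over their backs; the gripper's body (76 mm by 85 mm) begins 54 mm behind the grasp point. The pads swing forward as they close: fully open they stand 13 mm farther back than shut.
Start: joints at [-1.375, 0.22, 1.526, -0, 1.395, -0.126], TCP at [0.198, -0.593, 0.231] pointing down, gripper open.
Joint ranges: [-2.98, 2.98], [-0.91, 2.08], [0.09, 2.57], [-1.24, 4.39], [0.2, 2.65], [-2.68, 2.68]. Speed limits (rad/s): [2.57, 2.57, 3.01, 3.14, 3.14, 3.14].

## Interface

Orientations are given as [roll, pitch, yaw] about the fixed x, y, z axes, in that order (R = Rz(yaw) Ry(pitch) Rx(roll)).
In Python, from plant import movep, move_l, set_joints, gripper_to, hold, inverse_kinematics, observe, get_image, get_calibration, Unreachable, job_done gives the robot as it stands. Calls block until the motion is done:
- movep(position, orientation): joint-space move of the TCP to a pose.
- move_l(position, feed=0.15, rotation=None, max_force=None): straight line of the TCP; rotation=None keeps the orientation; feed is the mean speed in m/s. With max_force (N) it stops when the force on the tool has changed by that much, and returns True; else False.
- set_joints(angles): joint-space move.
- gripper_to(opening, f_grip=None): finger opening in m; f_grip is the grip in N (None keeps the last); returns when the fingers have stopped.
- hold(seconds).
- inverse_kinematics(position, orientation): joint angles nearest the present ones, or None.
- observe(): the state.
- get_image(name): name is "side" or "top"; returns (picture, depth): 384x512x3 uint8, red, green, blue; 384x512 float32, m along the optical axis (not along the pixel's ray), 0 where there is no reading.
- get_calibration(name): a dict with "intrinsics" (3x3 intrinsics, pixels), "world_from_camera" (4x4, takes a point from camera to world coordinates). Camera axes: x right, y down, z forward; pixel columns grow to the right and rows downward; lengths in m; the calibration is good to about 2 mm. A picture is of the moment at which its call begins. get_calibration takes no time and is no camera call.
A pose or a line that the arm cannot do raises Unreachable and nothing moves.
- job_done(): hands the job in, once; it reports no verdict.
The state is a dict: "time_s": time; "q": joint angles; "joint_velocities": joint speeds; "joint_torque": joint torques, N m; "eef_pos": TCP position; "tcp_rot": TCP orientation; "ft_force": force on the tool from outside, world axes, zero at the start; "torque": the same for the moment, N m; "opening": finger opening in m.
Only numpy, scipy, OpenCV 4.12 (cv2) and the standard library are available. Lean on these libraries where they do the work, as an engineer would, in place of code of your own. Each camera call takes 0.05 s, during which the arm holds its last target. There are 200 camera calls.

## Working session

There is one attempt and no reset: what is moved stays moved. The work goes in short steps, each a Python script; the robot and the scene stay as the last script left them, time stands still between calls to the robot, and variables do not carry over. Pictures are saved under pics/ and viewed, on a budget of 10 in all, crops included, one or two more only if the job needs it, and the job is handed in when it is done.

```bash
mkdir -p pics; ls; cat > h.py <<'E'
import numpy as np, cv2
from plant import *
def snap(n,f):
    im,d=get_image(n); cv2.imwrite('pics/'+f+'.png',im[:,:,::-1]); np.savez('pics/'+f+'.npz',im=im,d=d); return im,d
def cloud(n,d):
    c=get_calibration(n);K=np.array(c['intrinsics']);T=np.array(c['world_from_camera'])
    v,u=np.mgrid[:d.shape[0],:d.shape[1]]
    P=np.stack([(u-K[0,2])/K[0,0]*d,(v-K[1,2])/K[1,1]*d,d],-1)
    W=P@T[:3,:3].T+T[:3,3]; W[d<=0]=np.nan; return W
E
python3 - <<'E'
from h import *
for n in('top','side'):
    snap(n,n+'0'); c=get_calibration(n); print(n,np.round(c['intrinsics'],1).tolist(),np.round(c['world_from_camera'],3).tolist())
print(observe()['time_s'])
E
```

```text
pics
top [[372.1, 0.0, 254.7], [0.0, 372.1, 193.5], [0.0, 0.0, 1.0]] [[0.008, -0.983, 0.183, 0.342], [-1.0, -0.009, -0.007, 0.044], [0.008, -0.183, -0.983, 0.921], [0.0, 0.0, 0.0, 1.0]]
side [[459.7, 0.0, 259.3], [0.0, 459.7, 190.4], [0.0, 0.0, 1.0]] [[-0.98, -0.084, 0.182, 0.353], [-0.2, 0.509, -0.838, 0.831], [-0.022, -0.857, -0.515, 0.52], [0.0, 0.0, 0.0, 1.0]]
0.1
```

View pics/top0.png

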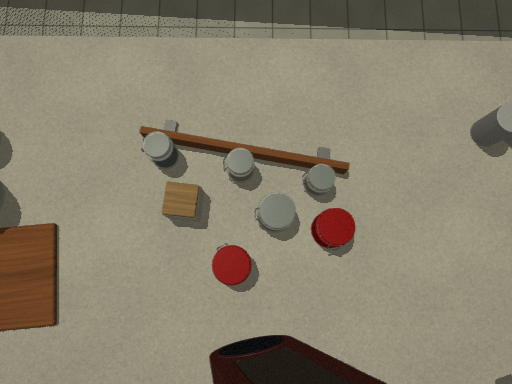

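View pics/side0.png

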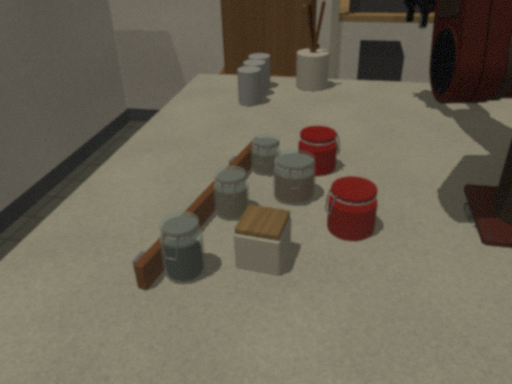

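Top view: the rail runs from (142,130) to (348,167), with the slim jars at (158,147), (240,163) and (320,179). The clear wide jar is at (277,211) and the wood-lidded canister at (181,199). The candidates for "jar" are the clear one at (277,211), red ones at (232,265) and (334,228), and slim ones in the row. I choose the clear wide one.

```bash
cat >> h.py <<'E'
def obj(W,z0,z1,c,r):
    m=(W[...,2]>z0)&(W[...,2]<z1)&(np.hypot(W[...,0]-c[0],W[...,1]-c[1])<r); return m
def ray(n,uv,z):
    c=get_calibration(n);K=np.array(c['intrinsics']);T=np.array(c['world_from_camera'])
    uv=np.atleast_2d(np.asarray(uv,float)); r=np.c_[(uv-K[:2,2])/K[0,0],np.ones(len(uv))]@T[:3,:3].T
    return (T[:3,3]+r*((z-T[2,3])/r[:,2])[:,None])[:,:2]
def circ(W,z0,z1,c,r=.06):
    """top-lid outline: enclosing circle of pixels in the height band"""
    m=obj(W,z0,z1,c,r); P=W[m][:,:2].astype(np.float32); (cx,cy),R=cv2.minEnclosingCircle(P); return np.array([cx,cy]),R,m.sum(),np.median(W[m][:,2])
def measure_can(W,c,r=.075):
    m=obj(W,.077,.095,c,r); P=W[m][:,:2].astype(np.float32); return cv2.minAreaRect(P),m.sum(),np.median(W[m][:,2])
E
python3 - <<'E'
from h import *
z=np.load('pics/top0.npz');im,d=z['im'],z['d'];W=cloud('top',d)
for n,(u,v) in dict(s1=(158,147),s2=(240,163),s3=(320,179),jar=(277,211),can=(181,199),red1=(334,228),red2=(232,265),rail=(205,141)).items(): print(n,W[v,u].round(3))
hsv=cv2.cvtColor(im,cv2.COLOR_RGB2HSV)
m=obj(W,.042,.058,W[150,245,:2],.35)&(hsv[...,1]>100)
m=m.astype(np.uint8);n,l,s,_=cv2.connectedComponentsWithStats(m);k=1+np.argsort(-s[1:,4])[:4];print(s[k])
for name,(u,v),z0,z1 in [('s1',(158,147),.06,.12),('s2',(240,163),.06,.12),('s3',(320,179),.06,.12),('jar',(277,211),.07,.1),('red1',(334,228),.07,.1),('red2',(232,265),.07,.1)]:
    print(name,circ(W,z0,z1,W[v,u,:2],.055))
r,n,zz=measure_can(W,W[199,181,:2]);print('can',r,n,zz)
v,u=np.nonzero(m); P=W[m>0][:,:2]
ok=(u>135)&(u<355)&(v>120)&(v<175)
print('rail rect',cv2.minAreaRect(P[ok].astype(np.float32)),ok.sum(), cv2.fitLine(P[ok].astype(np.float32),cv2.DIST_HUBER,0,.01,.01).ravel(),np.median(W[m>0][ok][:,2]))
crop=cv2.resize(im[110:300,120:370],None,fx=3,fy=3,interpolation=cv2.INTER_CUBIC);cv2.imwrite('pics/crop0.png',crop[:,:,::-1])
E
```

```text
s1 [0.6   0.26  0.103]
s2 [0.567 0.073 0.093]
s3 [ 0.534 -0.113  0.08 ]
jar [ 0.457 -0.012  0.089]
can [0.483 0.206 0.086]
red1 [ 0.42  -0.14   0.089]
red2 [0.337 0.087 0.091]
rail [0.634 0.161 0.048]
[[ 140  126  209   44 1434]
 [ 315  236   13   11   19]
 [ 313  226    3    9   13]
 [ 314  215    5   10   10]]
s1 (array([0.60809517, 0.26897311]), 0.037557970732450485, np.int64(811), np.float64(0.10221065613322144))
s2 (array([0.5736227 , 0.07730297]), 0.037690240889787674, np.int64(708), np.float64(0.09045724970931862))
s3 (array([ 0.54321158, -0.11327396]), 0.03591756150126457, np.int64(607), np.float64(0.07880028236577474))
jar (array([ 0.45964533, -0.00802263]), 0.04553447291254997, np.int64(1083), np.float64(0.09088146211801085))
red1 (array([ 0.42098522, -0.14486946]), 0.045565538108348846, np.int64(1117), np.float64(0.09074792622529004))
red2 (array([0.34138519, 0.09091193]), 0.04544105753302574, np.int64(1167), np.float64(0.09106064776257916))
can ((0.4838374853134155, 0.20889931917190552), (0.07652982324361801, 0.07621338963508606), 84.27568054199219) 1101 0.08397897272848776
rail rect ((0.6186035871505737, 0.0663885623216629), (0.5170257687568665, 0.019718680530786514), 80.18514251708984) 1434 [0.17280242 0.9849565  0.61658806 0.05507258] 0.04884494155797103
```

View pics/crop0.png

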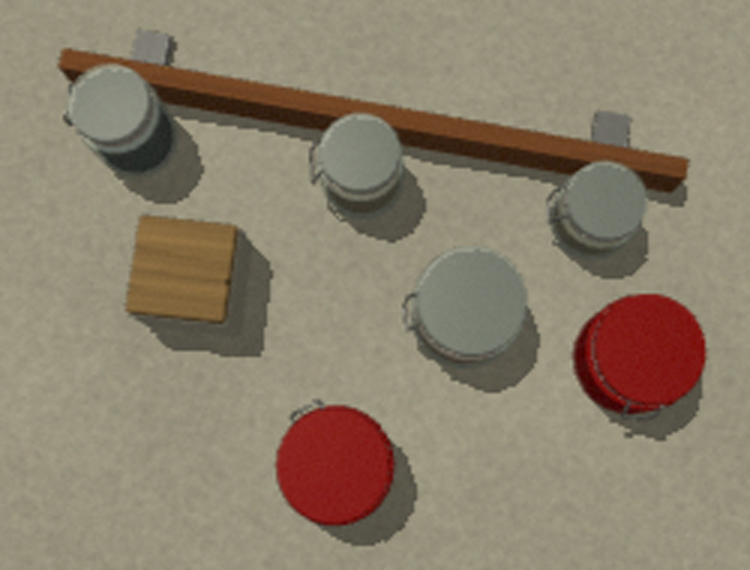

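```bash
cat >> h.py <<'E'
RC=np.array([.6186,.0664]); TH=-.173; ex=np.array([np.cos(TH),np.sin(TH)]); ey=np.array([-ex[1],ex[0]])
def w(x,y,z): return np.r_[RC+x*ex+y*ey,z].tolist()
def rf(p): d=np.asarray(p)[:2]-RC; return np.array([d@ex,d@ey])
ORI=[np.pi,0,TH]
def st(s=''):
    o=observe(); print(s,'t',round(o['time_s'],2),'rail',rf(o['eef_pos']).round(4),'z',round(o['eef_pos'][2],4),'F',np.round(o['ft_force'],1),'op',round(o['opening'],3))
E
python3 - <<'E'
from h import *
gripper_to(.04,20); st('g')
movep(w(-.222,-.1,.2),ORI); st('above')
move_l(w(-.222,-.1,.027),feed=.12); st('down')
W=cloud('top',snap('top','top1')[1])
print(move_l(w(-.185,-.1,.027),feed=.05,max_force=10)); st('contact')
E
```

```text
g t 0.61 rail [-0.3011 -0.7219] z 0.2313 F [ 0.1 -0.2  0.1] op 0.04
above t 2.85 rail [-0.2216 -0.1004] z 0.2002 F [-0.1  0.3 -1. ] op 0.04
down t 4.44 rail [-0.2214 -0.1   ] z 0.0276 F [ 0.5 -0.8  0.1] op 0.04
False
contact t 5.38 rail [-0.185  -0.0999] z 0.0269 F [-2.3  1.   0.2] op 0.04
```

```bash
python3 - <<'E'
from h import *
print(move_l(w(-.125,-.099,.027),feed=.05,max_force=10)); st('push')
snap('side','side1'); st()
E
```

```text
False
push t 6.73 rail [-0.1253 -0.099 ] z 0.0269 F [-3.  -0.1  0.5] op 0.04
 t 6.78 rail [-0.1252 -0.099 ] z 0.0269 F [-3.  -0.1  1.3] op 0.04
```

View pics/side1.png

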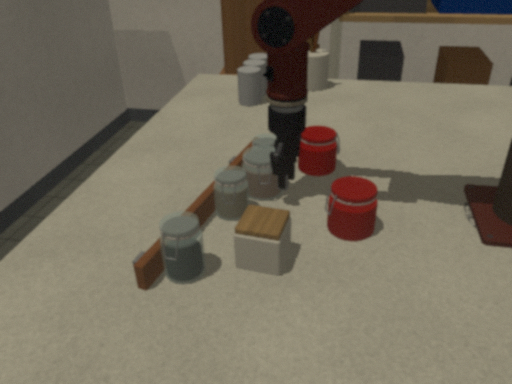

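The side view shows the jar upright at about (261,172). It is part-way into the right-hand gap with the fingers behind it at (285,170), and the row is undisturbed. I'll push it home until force is felt.

```bash
python3 - <<'E'
from h import *
print(move_l(w(-.095,-.098,.027),feed=.025,max_force=9)); st('home')
move_l(w(-.15,-.098,.027),feed=.08); st('back')
move_l(w(-.15,-.098,.2),feed=.25)
gripper_to(0)
movep(w(-.155,.21,.2),ORI); st('side of can')
im,d=snap('top','top2'); W=cloud('top',d)
for name,c,z0,z1 in [('s1',(.608,.269),.06,.12),('s2',(.5736,.0773),.06,.12),('s3',(.543,-.113),.06,.12)]:
    q=circ(W,z0,z1,c,.048); print(name,q[0].round(4),rf(q[0]).round(4),q[1:])
q=circ(W,.07,.1,w(-.054,-.098,0)[:2],.058); print('jar',rf(q[0]),q)
E
```

```text
True
home t 7.59 rail [-0.1061 -0.0983] z 0.0264 F [-2.  -0.2  0.6] op 0.04
back t 8.28 rail [-0.1493 -0.098 ] z 0.0274 F [-0.8  0.5  1. ] op 0.04
side of can t 10.76 rail [-0.1546  0.2091] z 0.2 F [ 0.3 -0.5  0.8] op -0.0
s1 [0.6076 0.2687] [-0.0456  0.1974] (0.0373360738158226, np.int64(811), np.float64(0.10231911173910557))
s2 [0.5733 0.0772] [-0.0465  0.0028] (0.0376727469265461, np.int64(707), np.float64(0.09058917165985603))
s3 [ 0.5428 -0.1074] [-0.0447 -0.1842] (0.041473302990198135, np.int64(603), np.float64(0.07872602602451018))
jar [-0.05414435 -0.09592482] (array([ 0.54875153, -0.01877261]), 0.04516352713108063, np.int64(1044), np.float64(0.09087412067778333))
```

View pics/top2.png

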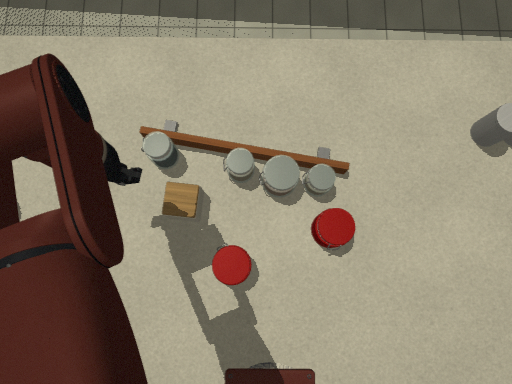

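Jar home: its centre is 54.1 mm in front of the rail centre against 54 expected, and the slim jars have not moved. The canister sits about 20 mm too far left, so I'll nudge it sideways with the shut fingers.

```bash
python3 - <<'E'
from h import *
move_l(w(-.155,.21,.024),feed=.15); st('down')
print(move_l(w(-.155,.153,.024),feed=.04,max_force=10)); st('pushed')
move_l(w(-.155,.185,.024),feed=.1)
W=cloud('top',snap('top','top3')[1])
r,n,z=measure_can(W,(.4838,.2)); print(r,n,z,rf(r[0]))
E
```

```text
down t 12.13 rail [-0.1542  0.2105] z 0.0252 F [0.  0.1 0.1] op 0.0
False
pushed t 13.71 rail [-0.155  0.153] z 0.024 F [-0.4  1.6  2. ] op 0.0
((0.4789721667766571, 0.1962486207485199), (0.1354903131723404, 0.07578861713409424), 81.10982513427734) 1103 0.08389562875998025 [-0.1598955   0.10387504]
```

```bash
python3 - <<'E'
from h import *
z=np.load('pics/top3.npz');im,d=z['im'],z['d'];W=cloud('top',d);hsv=cv2.cvtColor(im,cv2.COLOR_RGB2HSV)
m=(obj(W,.077,.095,(.48,.19),.075)&(hsv[...,1]>70)).astype(np.uint8)
m=cv2.morphologyEx(m,cv2.MORPH_OPEN,np.ones((3,3)))
n,l,s,_=cv2.connectedComponentsWithStats(m);k=1+np.argmax(s[1:,4]);print(s[1:])
r=cv2.minAreaRect(W[l==k][:,:2].astype(np.float32));print(r,rf(r[0]))
E
```

```text
[[ 180  185   38   38 1100]]
((0.4743792712688446, 0.16677843034267426), (0.07586067169904709, 0.07579334825277328), 81.1446304321289) [-0.15934689  0.07405414]
```

The canister moved 43 mm where I planned 18, because the shut fingers are wider at that height (about 39 mm half-width, not 14.5). It is square now (skew 0.02) but about 23 mm too far right, so I'll push it back from the other side using the measured width.

```bash
cat >> h.py <<'E'
def can(f,c):
    im,d=snap('top',f);W=cloud('top',d);hsv=cv2.cvtColor(im,cv2.COLOR_RGB2HSV)
    m=(obj(W,.077,.095,c,.085)&(hsv[...,1]>70)).astype(np.uint8); m=cv2.morphologyEx(m,cv2.MORPH_OPEN,np.ones((3,3)))
    n,l,s,_=cv2.connectedComponentsWithStats(m);k=1+np.argmax(s[1:,4])
    r=cv2.minAreaRect(W[l==k][:,:2].astype(np.float32)); a=np.deg2rad(r[2])-TH; a=(a+np.pi/4)%(np.pi/2)-np.pi/4
    print('can',rf(r[0]).round(4),'skew',round(a,3),'size',np.round(r[1],4),s[k,4])
E
python3 - <<'E'
from h import *
move_l(w(-.155,.185,.17),feed=.25)
movep(w(-.159,-.03,.17),ORI)
move_l(w(-.159,-.03,.024),feed=.15); st('down')
print(move_l(w(-.159,.012,.024),feed=.04,max_force=10)); st('pushed')
move_l(w(-.159,-.03,.024),feed=.12)
can('top4',w(-.159,.09,0)[:2])
E
```

```text
down t 16.95 rail [-0.1582 -0.0297] z 0.0248 F [ 0.5 -1.2  0.2] op -0.0
False
pushed t 18.15 rail [-0.159   0.0121] z 0.024 F [-0.1 -1.3  1.7] op -0.0
can [-0.1599  0.1118] skew 0.012 size [0.0383 0.0757] 542
```

View pics/top4.png

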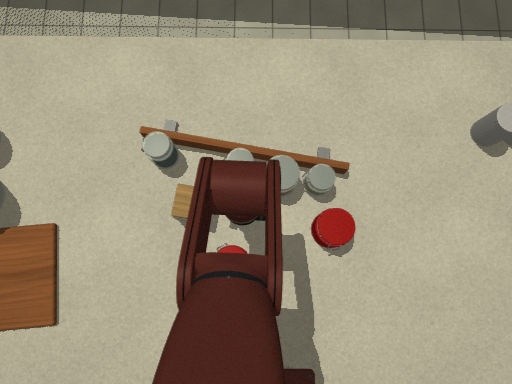

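About half of the canister's lid is hidden by the arm. From its visible left edge the centre is at y ≈ 0.093 (place ≈ 0.0975), with a skew of 0.012. Now I'll push it straight home from behind with two spread fingers.

```bash
python3 - <<'E'
from h import *
move_l(w(-.159,-.03,.17),feed=.25)
gripper_to(.05)
movep(w(-.24,.095,.17),ORI)
move_l(w(-.24,.095,.025),feed=.15); st('down')
print(move_l(w(-.13,.095,.025),feed=.05,max_force=12)); st('push')
print(move_l(w(-.088,.095,.025),feed=.025,max_force=10)); st('home')
move_l(w(-.15,.095,.025),feed=.1)
move_l(w(-.15,.095,.17),feed=.25)
movep(w(-.3,-.3,.25),ORI); hold(.5); st('away')
can('top5',w(-.049,.095,0)[:2])
W=cloud('top',snap('top','top6')[1])
for name,c,z0,z1,r in [('s1',(.608,.269),.06,.12,.042),('s2',(.5736,.0773),.088,.12,.042),('s3',(.543,-.113),.06,.083,.042),('jar',w(-.054,-.098,0)[:2],.07,.1,.055)]:
    q=circ(W,z0,z1,c,r); print(name,q[0].round(4),rf(q[0]).round(4),q[1:])
snap('side','side6')
E
```

```text
down t 21.73 rail [-0.2391  0.0952] z 0.0257 F [-0.5 -0.4  0.2] op 0.05
False
push t 24.08 rail [-0.1301  0.095 ] z 0.025 F [-1.8  0.6  0.6] op 0.05
True
home t 25.23 rail [-0.1011  0.0947] z 0.0242 F [ 0.   0.1 -0.7] op 0.05
away t 28.67 rail [-0.2999 -0.2999] z 0.25 F [0.5 0.  0.6] op 0.05
can [-0.0486  0.0935] skew 0.005 size [0.0765 0.0766] 1023
s1 [0.6077 0.2692] [-0.0456  0.1979] (0.03788842260837555, np.int64(804), np.float64(0.1022085790251901))
s2 [0.5734 0.0754] [-0.0461  0.0011] (0.033237915486097336, np.int64(563), np.float64(0.09085025187345352))
s3 [ 0.5411 -0.1135] [-0.0453 -0.1906] (0.035464297980070114, np.int64(605), np.float64(0.07887604435301432))
jar [ 0.547  -0.0185] [-0.0559 -0.0959] (0.045364826917648315, np.int64(1045), np.float64(0.09080036107381062))
```

View pics/top5.png

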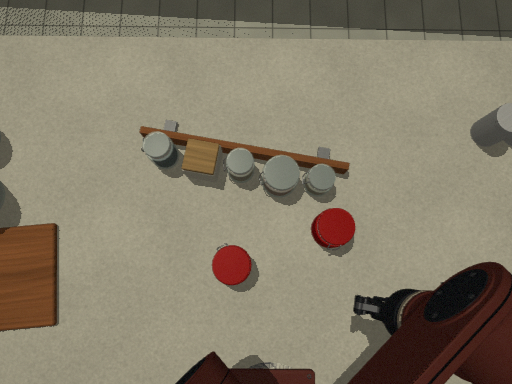

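View pics/side6.png

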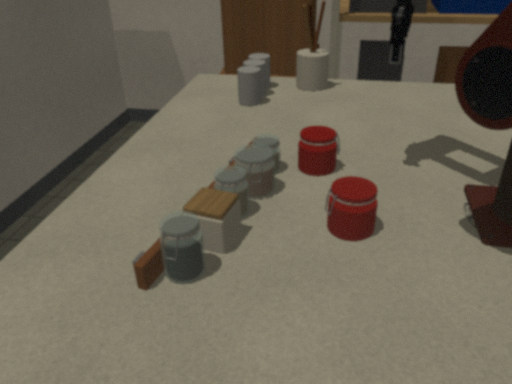

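The top view shows the canister at (201,157) and the jar at (282,174), both against the rail. The side view shows both upright, with the row in order and the arm clear. The jar's x reads 1.8 mm different from before, so I'll check that against the stored frames before handing in.

```bash
python3 - <<'E'
from h import *
for f in('top2','top5','top6'):
    W=cloud('top',np.load(f'pics/{f}.npz')['d']); m=obj(W,.086,.097,w(-.054,-.097,0)[:2],.05); P=W[m]
    q=circ(W,.07,.1,w(-.054,-.098,0)[:2],.055)
    A=np.c_[P[:,:2],np.ones(len(P))]; t=np.linalg.lstsq(A,P[:,2],rcond=None)[0][:2]
    print(f,'mean',rf(P.mean(0)).round(4),'circ',rf(q[0]).round(4),'tilt',t.round(3))
E
```

```text
top2 mean [-0.0547 -0.0991] circ [-0.0541 -0.0959] tilt [0.001 0.002]
top5 mean [-0.0546 -0.099 ] circ [-0.0553 -0.0959] tilt [0.007 0.   ]
top6 mean [-0.0546 -0.099 ] circ [-0.0559 -0.0959] tilt [ 0.004 -0.003]
```

The lid's mean position is the same in all three frames (-54.6 mm, so a gap under 1 mm) and the lid is level. The 1.8 mm difference was noise in the circle fit. I'm handing in.

```bash
python3 -c "
from h import *
job_done(); st('done')"
```

```text
the job is handed in; nothing more can be done
the job is handed in; nothing more can be done
```

The jar is in the right-hand place and the canister in the left-hand one, both pushed back against the rail. I handed the job in with about 29 s on the robot's clock; it gave no verdict.

**How it went:** I pushed the jar home with two spread fingers. The canister stood about 20 mm to one side, so I nudged it across with shut fingers. That first nudge overshot by about 25 mm, because the shut fingers are wider at that height than I assumed. I pushed it back from the other side, then pushed it home from behind. Wrist force was about 3 N or less at each mid-push reading, and the two final pushes stopped at limits of 9 N (jar) and 10 N (canister).

**Last checks, from the top camera:**

| Container | Gap to rail | Off the place's middle | Angle |
|---|---|---|---|
| Jar | under 1 mm | about 1.5 mm | lid level within 0.01 rad |
| Canister | none measurable | about 4 mm | square to the rail within 0.005 rad |

- **Slim jars:** all three are within about 2 mm of where they started, and they look upright in the side view.
- **Robot:** it is clear of everything.
- **One disagreement:** the circle fit of the jar's position varied by 1.8 mm between frames. The lid's mean position was steady, so I took that as noise.

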